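# Fit the wrench and tighten the footrest nut

## Task

The nut that clamps the shine stand's cast footrest has worked loose, and an adjustable wrench hangs on it with its jaws too wide. Turn the wrench's steel knurled worm wheel clockwise (seen from above) until the jaws just fit the nut, then press the wrench's red handle down through about 35 degrees so that the nut turns with it, and let go. Leave the brass thumbscrew of the lamp clamp as it is.

Things in the scene. Friction and masses are not known exactly. Their poses are not given: they have to be found in the camera images.
- worm_wheel (a point): Centre of the grey steel knurled worm wheel: upright cylinder, 32 mm diameter, 28 mm tall, white line on top, on the wrench's head (5 mm gap under it, head 24 by 16 mm). All of the footrest iron is at least 39 mm lower than this point. It turns on its own upright axis only, stiffly (0.25 N m), and stays where left. Clockwise seen from above closes the jaws.
- worm (a joint): Turn of the worm wheel in rad, growing clockwise seen from above. 0 is wide open (jaw 4.8 mm clear of the nut), each rad closes the jaw 4 mm, at about 1.20 the jaw meets the nut, and the wheel stops dead at 1.28. It starts between 0 and 0.3.
- handle_pad (a point): Middle of the top face of the wrench's red grip sleeve (60 mm long, 18 wide, 26 tall). Axes: y along the handle away from the nut, x along the nut's level axis away from the footrest, z up while the handle is level (its start). The nut's axis lies 150 mm back along y and 13 mm down along z. The handle swings only down about it, to a stop at 0.70 rad, needs about 5 N here and stays where left.
- clamp_nut (a joint): Turn of the brass 30 mm hexagon nut (red line across its bolt end, centre 135 mm above the table) in rad: 0 at the start, growing as it tightens, that is as the handle goes down. Only jaws that fit turn it; with wide jaws the wrench swings over it.
- thumbscrew (a joint): Turn in rad of the knurled brass thumbscrew (30 mm in diameter, 20 mm tall, top 95 mm above the table) on the green lamp clamp: a bystander, 0 at the start, to be left alone.

How it is judged (in metres and radians):
On the way:
1. the jaws are closed to within about 1 mm of the nut, before the nut has been turned (value of joint worm above 0.95 rad and value of joint clamp_nut below 0.12 rad), for 0.2 s.
At the end, for the whole second after the job is handed in: The jaws still fit the nut (worm wheel past 0.9 rad) and the nut has been turned by the wrench in the tightening sense by at least 0.38 rad (22 degrees) and is at rest (value of joint worm above 0.9 rad and value of joint clamp_nut above 0.38 rad and velocity of joint clamp_nut below 0.05 rad/s); the robot touches nothing.
It fails at once if the brass thumbscrew is turned by more than 0.15 rad (value of joint thumbscrew above 0.15 rad or value of joint thumbscrew below -0.15 rad).
It also fails if it takes over 48 s, if anything falls off the work surface, if the arm or the gripper's body presses on something with over 40 N, if the wrist force passes 120 N, or if a joint passes its speed limit or range.

## Robot

A 6-joint arm with a two-finger parallel gripper is mounted at the origin on the work surface. World frame = base frame: x ahead of the robot, y to its left, z up, the work surface at z = 0. Lengths are in mm, angles in rad, forces in N, time in s.
With the tool pointing down it reaches from about 350 to 975 mm from the base axis. Payload 7.1 kg.
Tool frame: the origin (TCP) lies at the very end of the fingers, on their centre line; the grasp point (between the pads) lies 19 mm behind it; z points along the fingers, y is the line along which they close (so a half turn about z gives the same grasp; the last joint's range is limited). The gripper opens to 88 mm and grips with 3 to 60 N. Pads are 20 mm wide; open, the fingers measure 115 mm over their backs; the gripper's body (75 mm by 178 mm) begins 61 mm behind the grasp point.
Start: joints at [-1.12, 0.423, 1.63, -0, 1.089, -0.019], TCP at [282.956, -557.262, 222.675] pointing down, gripper open.
Joint ranges: [-3, 3], [-0.9, 2.11], [0.09, 2.58], [-1.31, 4.45], [0.11, 2.69], [-2.54, 2.54]. Speed limits (rad/s): [2.39, 2.39, 3.01, 3.14, 3.14, 3.14].

## Interface

Orientations are given as a rotation vector (axis times angle).
In Python, from workcell import get_obs, get_image, job, models gives the robot as it stands.
- The arm moves only by the tool jog_arm, never from a script. Its argument "increments" is one flat list of numbers, 7 for each row, row after row: the turn, a rotation vector about the tool's x, y, z in degrees, then the shift along the tool's x, y, z in mm, then the opening in per cent of the stroke, from 0 (shut) to 100 (fully open). A call has 1 to 12 rows; each row shifts and turns the commanded pose from where the row before left it, along the tool's axes as they then stand; what a row does not reach is not made up. A row lasts 1/8 s, in which the tool goes at most 62.5 mm and 10.7 degrees, less where a joint would pass 70% of its speed; a pose out of reach is approached as far as the arm can. A call is refused whole if a number of a shift passes 62.5 or a number of a turn 10.7, either way. A call with a gripper value outside its range is refused whole. The fingers move at their own pace and stop on an object; the grip force is fixed at half the most. Time passes only in rows, so rows that do not move let the fingers close. It gives the time, the measured TCP pose, the force, the opening and the grip force at its end, in the units of the state.
- get_obs(): the state, without advancing time (a new reading comes with each control period).
- get_image(name): name is "scene" or "top" or "wrist"; returns a dict with "pixels" (400x640x3 uint8, blue, green, red), "depth" (400x640 float32, mm along the optical axis (not along the pixel's ray), 0 where there is no reading), "fx", "fy", "cx", "cy" (pixels), "k1" (the pictures are not rectified: a ray, as slopes to the right and down, at radius r is drawn at 1 + k1 r^2 times it, then the intrinsics apply), "cam_to_world" (4x4, takes a point from camera to world coordinates); the wrist camera has in their place "tool_from_camera" (4x4, takes a point from camera to tool coordinates, whose origin is the TCP and whose axes are the flange's). Camera axes: x right, y up, looking along -z (the intrinsics and any distortion apply to the point x, -y, -z); pixel columns grow to the right and rows downward; lengths in mm; the calibration is good to about 2 mm. A picture is of the moment at which its call begins: read the wrist's pose just before it.
- job.close_job(): hands the job in; it is judged then, once.
Trained networks look in the newest picture that a camera, given by its name, has taken for a name from the list of things; names that differ only in an ending like _2 or _b are one class to them, and where a whole thing is asked for, a point or a joint stands for the part that bears it (a point fixed in the world has none). Each returns a list of dicts, best first, with "p" (0 to 1); they miss things now and then, are a little off and sometimes report something else, mostly with a low value. They report only what shows in the picture. A call takes as long as a camera call.
- models.look_for(target, camera): "centre" ([x, y, z] in mm, in world coordinates, good to about 4 mm: the middle of the surface that is visible of it).
- models.regions_of(target, camera): "region" (400x640 bool, what is visible of it).
The state is a dict: "t": time; "qpos": joint angles; "qvel": joint speeds; "joint_torque": joint torques, N m; "ee_pos": TCP position; "orientation": TCP orientation; "ft_force": force on the tool from outside, world axes, zero at the start; "moment": the same for the moment, N m; "width": finger opening in mm; "grasp_force": force on a finger pad.
Only numpy, scipy, OpenCV 4.12 (cv2) and the standard library are available. Lean on these libraries where they do the work, as an engineer would, in place of code of your own. Each camera call takes 0.05 s, during which the arm holds its last target. There are 200 camera calls.

## Working session

There is one attempt and no reset: what is moved stays moved. The work goes in short steps, Python scripts to look and compute and a tool call to move; the robot and the scene stay as the last step left them, time stands still between calls to the robot, and variables do not carry over. Pictures are saved under pics/ and viewed, at most 10 in all, crops included, and the job is handed in when it is done.

Besides the shell and the picture viewer there is one more tool, called after "Request:" as name(argument=value, ...), one argument or row to a line, values as JSON. jog_arm: Moves the arm, as the interface text tells. Its arguments: {"type":"object","properties":{"increments":{"type":"array"}},"required":["increments"]}

```bash
mkdir -p pics; cat > h.py <<'E'
import numpy as np, cv2
from scipy.spatial.transform import Rotation as R
from workcell import get_obs, get_image, job, models
def cloud(im, T=None):
    h,w=im["depth"].shape
    K=np.array([[im["fx"],0,im["cx"]],[0,im["fy"],im["cy"]],[0,0,1.]])
    uv=np.stack(np.meshgrid(np.arange(w),np.arange(h)),-1).reshape(-1,1,2).astype(np.float64)
    n=cv2.undistortPoints(uv,K,np.array([im["k1"],0,0,0.])).reshape(h,w,2)
    d=im["depth"]
    P=np.stack([n[...,0]*d,-n[...,1]*d,-d,np.ones_like(d)],-1)
    T=im["cam_to_world"] if T is None else T
    W=(P@np.array(T).T)[...,:3]; W[d<=0]=np.nan
    return W
E
python3 - <<'E'
from h import *
o=get_obs(); print(o["t"],o["ee_pos"],o["orientation"],o["width"],o["ft_force"])
for c in ["scene","top"]:
    im=get_image(c); cv2.imwrite(f"pics/{c}0.png",im["pixels"]); W=cloud(im); np.save(f"{c}0.npy",W)
    for t in ["worm_wheel","handle_pad","clamp_nut","thumbscrew"]:
        print(c,t,[(np.round(r["centre"]),round(r["p"],2)) for r in models.look_for(t,c)[:2]])
        for r in models.regions_of(t,c)[:1]:
            m=r["region"]; v,u=np.nonzero(m); q=W[m]; q=q[~np.isnan(q[:,0])]
            print("  reg",round(r["p"],2),m.sum(),u.min(),u.max(),v.min(),v.max(),np.round(np.percentile(q,[3,50,97],axis=0)).tolist())
E
```

```text
0.0 [ 282.7124862  -556.79703043  221.91820508] [-3.05392990e+00 -7.30773955e-01  4.82388448e-04] 87.96321933660087 [ 0.00710086  0.59116137 -0.71349531]
scene worm_wheel [(array([574.,  -7., 213.]), 0.96)]
  reg 0.2 1639 359 465 197 243 [[535.0, -51.0, 113.0], [571.0, 1.0, 149.0], [590.0, 127.0, 215.0]]
scene handle_pad [(array([573.,  -1., 147.]), 0.93)]
  reg 0.9 1681 359 465 198 242 [[533.0, -51.0, 111.0], [571.0, 3.0, 148.0], [590.0, 129.0, 215.0]]
scene clamp_nut [(array([593., -42., 145.]), 0.62)]
  reg 0.76 197 361 379 228 241 [[583.0, -53.0, 126.0], [593.0, -37.0, 143.0], [602.0, -23.0, 152.0]]
scene thumbscrew [(array([ 597., -414.,   98.]), 0.49)]
  reg 0.72 271 166 184 223 240 [[533.0, -449.0, 0.0], [595.0, -415.0, 94.0], [608.0, -402.0, 97.0]]
top worm_wheel [(array([572., -10., 209.]), 0.73)]
  reg 0.79 342 237 257 174 194 [[556.0, -24.0, 137.0], [569.0, -11.0, 211.0], [585.0, 5.0, 214.0]]
top handle_pad [(array([561.,  16., 145.]), 0.79), (array([591., -44., 140.]), 0.74)]
  reg 0.62 1162 174 277 174 211 [[528.0, -48.0, 130.0], [560.0, 22.0, 147.0], [586.0, 127.0, 213.0]]
top clamp_nut [(array([590., -44., 143.]), 0.54)]
  reg 0.59 34 263 278 173 185 [[578.0, -56.0, 136.0], [595.0, -37.0, 143.0], [600.0, -28.0, 146.0]]
top thumbscrew [(array([ 587., -417.,   94.]), 0.65)]
  reg 0.67 222 456 471 179 195 [[578.0, -430.0, 62.0], [591.0, -416.0, 93.0], [606.0, -403.0, 97.0]]
```

```bash
python3 - <<'E'
from h import *
W=np.load("top0.npy"); im=cv2.imread("pics/top0.png"); 
a=cv2.resize(im[120:270,140:340],(800,600),interpolation=cv2.INTER_CUBIC); cv2.imwrite("pics/top_c.png",a)
im2=cv2.imread("pics/scene0.png"); cv2.imwrite("pics/scene_c.png",cv2.resize(im2[130:290,310:510],(750,600),interpolation=cv2.INTER_CUBIC))
q=W.reshape(-1,3)
m=(q[:,2]>200)&(np.abs(q[:,0]-570)<60)&(np.abs(q[:,1]+10)<60); s=q[m]; print("wheel",m.sum(),s.mean(0),s.min(0),s.max(0),cv2.minEnclosingCircle(s[:,:2].astype(np.float32)))
for n in ["top","scene"]:
    W=np.load(n+"0.npy"); p=cv2.imread(f"pics/{n}0.png").astype(int)
    red=(p[...,2]>110)&(p[...,1]<70)&(p[...,0]<70)&(W[...,2]>100)&(np.abs(W[...,1]-60)<130)&(np.abs(W[...,0]-560)<80)
    s=W[red]; print(n,"red",len(s),np.percentile(s,[2,50,98],axis=0).round().tolist())
    t=s[s[:,2]>np.percentile(s[:,2],60)-4]
    print(cv2.minAreaRect(t[:,:2].astype(np.float32)), np.median(t[:,2]))
E
```

```text
wheel 296 [570.91988963  -9.5648965  211.06950263] [555.34420337 -25.11079224 200.47726991] [588.54045194   7.97650103 216.61912987] ((571.7675170898438, -8.735237121582031), 17.105937957763672)
top red 273 [[526.0, 78.0, 142.0], [538.0, 104.0, 146.0], [551.0, 130.0, 150.0]]
((538.4876708984375, 104.65884399414062), (17.419790267944336, 56.89495849609375), 16.03799819946289) 146.1957209454261
scene red 134 [[528.0, 81.0, 127.0], [548.0, 106.0, 136.0], [555.0, 132.0, 149.0]]
((540.7081909179688, 104.74948120117188), (18.166770935058594, 54.425628662109375), 17.110065460205078) 139.81823814310997
```

View pics/top_c.png

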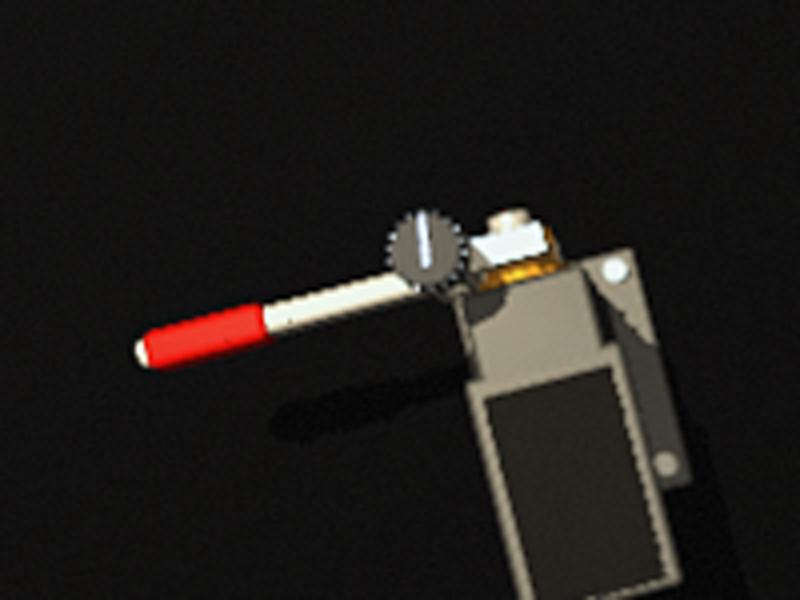

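View pics/scene_c.png

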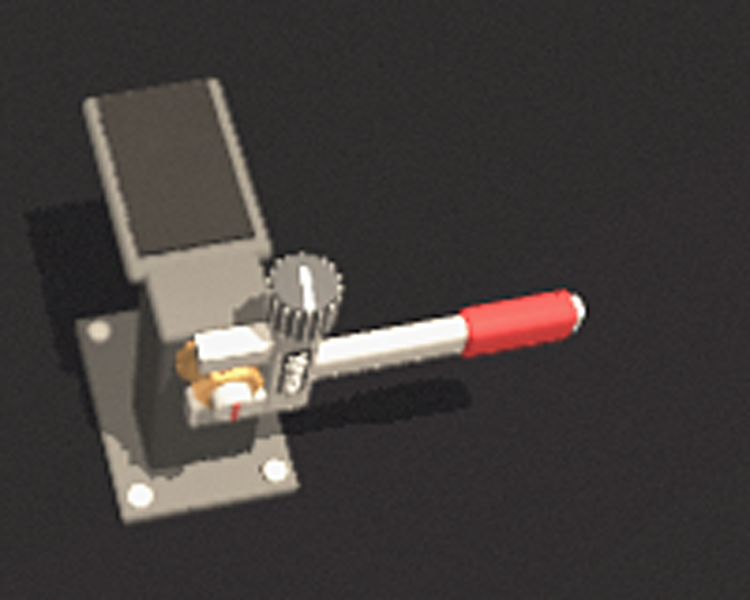

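The top crop shows the wheel at (425,250), its white line nearly along world x, and the red grip at (205,337). The nut and jaws are near (515,245), and the footrest lies below towards the robot. The scene crop agrees, with the wheel at (303,285) above the head. The measured points also fit the given sizes: wheel top at about 212, pad top at about 147, and a 17x57 grip. Next I'll work out the first move and check that the path is clear.

```bash
cat >> h.py <<'E'
def tool(yang, tilt=0):
    "tool pointing down, tool y at world angle yang (deg), tilted by tilt about tool y"
    y=np.array([np.cos(np.radians(yang)),np.sin(np.radians(yang)),0]); z=np.array([0,0,-1.])
    return R.from_matrix(np.stack([np.cross(y,z),y,z],1))*R.from_euler('y',tilt,degrees=True)
def rows(wp, o=None):
    "wp: list of (pos, Rotation, nrows); prints rows (turn deg, shift mm) in tool axes"
    o=o or get_obs(); p=np.array(o["ee_pos"]); r=R.from_rotvec(o["orientation"])
    for tp,tr,n in wp:
        tp=np.array(tp,float); dv=(r.inv()*tr).as_rotvec(degrees=True)/n; dp=(tp-p)/n
        for i in range(n):
            print(*dv.round(1), *r.inv().apply(dp).round(1)); r=r*R.from_rotvec(dv,degrees=True); p=p+dp
E
python3 - <<'E'
from h import *
for n in ["top","scene"]:
    q=np.load(n+"0.npy").reshape(-1,3); q=q[~np.isnan(q[:,0])]
    a=np.array([283,-557]); b=np.array([571,-9]); d=(b-a)/np.linalg.norm(b-a); s=(q[:,:2]-a)@d; l=(q[:,:2]-a)@[-d[1],d[0]]
    m=(s>60)&(s<680)&(np.abs(l)<130)&(q[:,2]>120); 
    for k in range(60,680,60):
        j=m&(s>=k)&(s<k+60); 
        if j.sum(): print(n,k,j.sum(),q[j].max(0).round(),q[j,2].max().round())
rows([([571,-9,260],tool(16),12),([571,-9,187],tool(16),4)])
E
```

```text
top 60 1122 [ 332. -458.  562.] 562.0
top 420 190 [465. -88. 161.] 161.0
top 480 1662 [539. -38. 162.] 162.0
top 540 1481 [597. -20. 172.] 172.0
top 600 643 [601.  49. 217.] 217.0
top 660 123 [562.  77. 148.] 148.0
scene 60 278 [ 293. -462.  348.] 348.0
scene 420 125 [465. -89. 163.] 163.0
scene 480 1241 [541. -38. 165.] 165.0
scene 540 1414 [596. -21. 174.] 174.0
scene 600 1047 [603.  45. 217.] 217.0
scene 660 142 [565.  74. 150.] 150.0
0.0 0.0 -6.6 42.1 -29.9 -3.1
0.0 0.0 -6.6 45.2 -24.8 -3.1
0.0 0.0 -6.6 47.8 -19.5 -3.1
0.0 0.0 -6.6 49.7 -13.9 -3.1
0.0 0.0 -6.6 51.0 -8.1 -3.1
0.0 0.0 -6.6 51.6 -2.2 -3.1
0.0 0.0 -6.6 51.5 3.8 -3.1
0.0 0.0 -6.6 50.7 9.6 -3.1
0.0 0.0 -6.6 49.3 15.4 -3.1
0.0 0.0 -6.6 47.2 20.9 -3.1
0.0 0.0 -6.6 44.5 26.2 -3.1
0.0 0.0 -6.6 41.2 31.2 -3.1
-0.0 -0.0 -0.0 -0.0 -0.0 18.3
-0.0 -0.0 -0.0 -0.0 -0.0 18.3
-0.0 -0.0 -0.0 -0.0 -0.0 18.3
-0.0 -0.0 -0.0 -0.0 -0.0 18.3
```

Request:
jog_arm(
  increments=[0,0,-6.6,42,-30,-4,100,0,0,-6.6,45,-25,-4,100,0,0,-6.6,48,-19.5,-4,100,0,0,-6.6,50,-14,-4,100,0,0,-6.6,51,-8,-4,100,0,0,-6.6,51.5,-2,-4,100,0,0,-6.6,51.5,4,-4,100,0,0,-6.6,50.5,9.5,-3,100,0,0,-6.6,49,15.5,-3,100,0,0,-6.6,47,21,-3,100,0,0,-6.6,44.5,26,-3,100,0,0,-6.6,41,31,-3,100],
)

```text
t: 2.4
ee_pos: [571.0, -7.5, 266.0]
orientation: [1.883, 2.514, 0.0]
ft_force: [1.4, -0.8, 0.5]
width: 88.0
grasp_force: 0.0
```

Request:
jog_arm(
  increments=[0,0,0,0,0,0,100,0,0,0,0,0,0,100],
)

```text
t: 2.65
ee_pos: [569.9, -9.4, 265.4]
orientation: [-1.888, -2.51, 0.001]
ft_force: [-0.0, 0.0, 0.2]
width: 88.2
grasp_force: 0.0
```

```bash
python3 - <<'E'
from h import *
o=get_obs(); print(o["t"],o["ee_pos"],o["qpos"],o["ft_force"],o["moment"])
im=get_image("wrist"); cv2.imwrite("pics/w1.png",im["pixels"])
T=np.eye(4); r=R.from_rotvec(o["orientation"]); T[:3,:3]=r.as_matrix(); T[:3,3]=o["ee_pos"]
W=cloud(im,T@np.array(im["tool_from_camera"])); np.save("w1.npy",W)
q=W.reshape(-1,3); m=(q[:,2]>203)&(q[:,2]<222)&(np.abs(q[:,0]-571)<40)&(np.abs(q[:,1]+9)<40); s=q[m]
print(m.sum(),s.mean(0),np.percentile(s,[1,99],axis=0),cv2.minEnclosingCircle(s[:,:2].astype(np.float32)))
for t in ["worm_wheel","handle_pad"]: print(t,[(np.round(a["centre"]),a["p"]) for a in models.look_for(t,"wrist")[:2]])
p=im["pixels"].astype(int); red=(p[...,2]>110)&(p[...,1]<70)&(p[...,0]<70)&(W[...,2]>120)
s=W[red]; 
if len(s): t=s[s[:,2]>np.median(s[:,2])-4]; print(len(s),cv2.minAreaRect(t[:,:2].astype(np.float32)),np.median(t[:,2]))
rows([([571,-9,187],tool(16),6)],o)
E
```

```text
2.65 [569.8580374   -9.3801365  265.43931875] [-3.71585350e-02  2.95354407e-01  1.71390886e+00 -3.68855349e-04
  1.13304260e+00 -3.18044733e-01] [-0.04314643  0.04083205  0.21978135] [-0.0533376  -0.03309391 -0.00907267]
2115 [569.95325703  -8.210877   213.32681424] [[554.69169968 -24.37659649 204.34661987]
 [585.56730166   6.20991039 215.57767161]] ((570.3839721679688, -9.773792266845703), 17.206750869750977)
worm_wheel []
handle_pad [(array([563.,  23., 146.]), 0.9)]
3940 ((563.9168701171875, 0.41150665283203125), (152.060546875, 44.199424743652344), 16.03822898864746) 323.196565805156
-0.0 0.0 0.0 0.0 0.2 13.1
-0.0 0.0 0.0 0.0 0.2 13.1
-0.0 0.0 0.0 0.0 0.2 13.1
-0.0 0.0 0.0 0.0 0.2 13.1
-0.0 0.0 0.0 0.0 0.2 13.1
-0.0 0.0 0.0 0.0 0.2 13.1
```

View pics/w1.png

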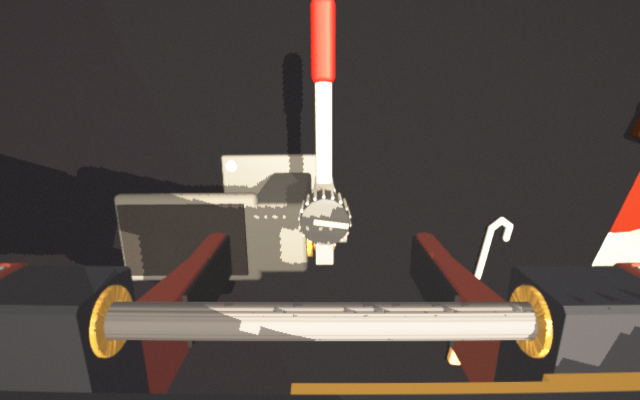

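The wrist view shows the wheel at (325,220), with its line turned slightly clockwise from the closing axis and the handle straight up the picture. A white hooked thing shows at (490,235), so I'll check its position before going down.

```bash
python3 - <<'E'
from h import *
W=np.load("w1.npy"); p=cv2.imread("pics/w1.png")
for v,u in [(235,492),(225,508),(265,483),(222,330),(354,455)]: print(v,u,W[v,u].round(),p[v,u])
q=np.load("top0.npy").reshape(-1,3); d=q[:,:2]-[570,-9]
a=np.radians(16); X=d@[np.cos(a),np.sin(a)]; Y=d@[-np.sin(a),np.cos(a)]
m=(abs(X)<110)&(abs(Y)<60)
for lo in range(-110,110,20):
    k=m&(X>=lo)&(X<lo+20); print(lo,np.nanmax(q[k,2]).round())
wh=(W[...,2]>209)&(W[...,2]<220)&(np.hypot(W[...,0]-570,W[...,1]+9)<15)&(p.min(2)>190)
s=W[wh][:,:2]; print(len(s),cv2.fitLine(s.astype(np.float32),cv2.DIST_L2,0,.01,.01).ravel())
E
```

```text
235 492 [nan nan nan] [254 255 255]
225 508 [811. -13.   8.] [255 255 255]
265 483 [802. -72.   8.] [255 255 255]
222 330 [574.  -9. 214.] [244 254 255]
354 455 [615.  -8. 325.] [158 240 254]
-110 161.0
-90 162.0
-70 162.0
-50 159.0
-30 214.0
-10 217.0
10 215.0
30 4.0
50 6.0
70 5.0
90 4.0
624 [ 9.5241714e-01 -3.0479756e-01  5.6834406e+02 -3.9398868e+00]
```

The hook lies flat on the table, so it's out of the way. Descend and grip.

Request:
jog_arm(
  increments=[0,0,0,0,0.3,20,100,0,0,0,0,0,20,100,0,0,0,0,0,20,100,0,0,0,0,0,12,100,0,0,0,0,0,5,60,0,0,0,0,0,0,45,0,0,0,0,0,0,40,0,0,0,0,0,0,30,0,0,0,0,0,0,20,0,0,0,0,0,0,20,0,0,0,0,0,0,20],
)

```text
t: 4.18
ee_pos: [572.1, -8.7, 189.0]
orientation: [1.887, 2.509, 0.004]
ft_force: [5.9, 2.1, -2.4]
width: 31.3
grasp_force: 30.0
```

Request:
jog_arm(
  increments=[0,0,7,0,0,0,20,0,0,7,0,0,0,20,0,0,7,0,0,0,20,0,0,7,0,0,0,20,0,0,7,0,0,0,20,0,0,7,0,0,0,20,0,0,6,0,0,0,20,0,0,0,0,0,0,20,0,0,0,0,0,0,20],
)

```text
t: 5.3
ee_pos: [572.7, -8.7, 189.0]
orientation: [2.745, 1.525, 0.007]
ft_force: [7.6, 0.9, -3.8]
width: 31.5
grasp_force: 30.0
```

```bash
python3 - <<'E'
from h import *
o=get_obs(); print(o["t"],o["ee_pos"],o["qpos"][5],o["ft_force"],o["moment"],o["width"])
m=R.from_rotvec(o["orientation"]).as_matrix()[:,1]; print(np.degrees(np.arctan2(m[1],m[0])))
im=get_image("wrist"); cv2.imwrite("pics/w2.png",cv2.resize(im["pixels"][150:300,220:420],(800,600)))
E
```

```text
5.3 [572.74929858  -8.74980726 189.04515713] 0.519864611912346 [ 7.56271989  0.91526651 -3.83859737] [ 0.36207077 -1.10669279 -0.1377904 ] 31.477464289693614
-31.90540122788714
```

View pics/w2.png

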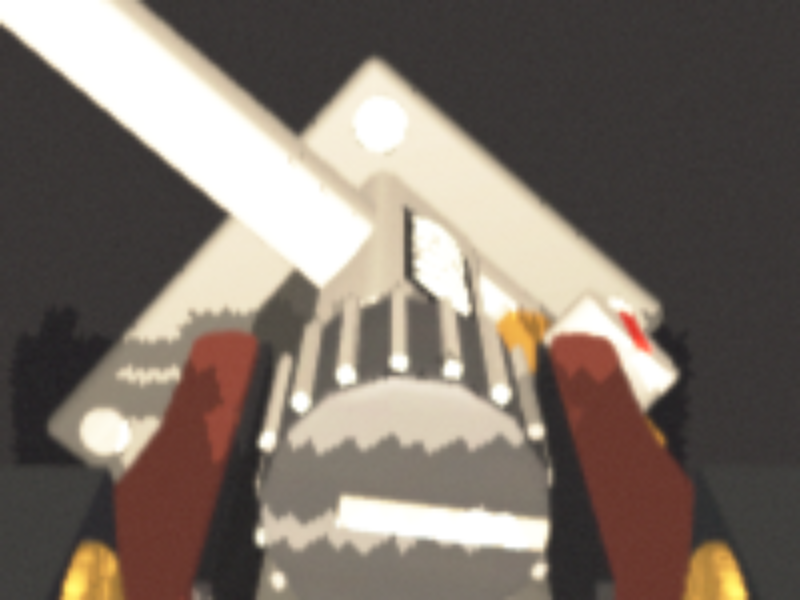

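The wheel is held between the fingers. Its line, from (340,515) to (545,530), sits as it did before relative to the tool, so there was no slip over 48°. I'll carry on in small steps and watch the twist.

Request:
jog_arm(
  increments=[0,0,4,0,0,0,20,0,0,4,0,0,0,20,0,0,0,0,0,0,20],
)

```text
t: 5.72
ee_pos: [572.8, -8.8, 189.0]
orientation: [2.845, 1.329, 0.007]
ft_force: [7.1, 1.4, -4.7]
width: 31.5
grasp_force: 30.0
```

```bash
cat > s.py <<'E'
from h import *
o=get_obs(); print(o["t"],o["ee_pos"].round(1) if hasattr(o["ee_pos"],"round") else o["ee_pos"],o["joint_torque"][5],o["ft_force"],o["moment"],o["width"])
m=R.from_rotvec(o["orientation"]).as_matrix()[:,1]; print(np.degrees(np.arctan2(m[1],m[0])))
im=get_image("wrist"); p=im["pixels"][262:300,285:358]; b=(p.min(2)>235).astype(np.uint8)
n,l,st,c=cv2.connectedComponentsWithStats(b)
for i in range(1,n):
    if st[i,4]>40:
        v,u=np.nonzero(l==i); print(st[i],cv2.fitLine(np.stack([u,v],1).astype(np.float32),cv2.DIST_L2,0,.01,.01).ravel())
E
python3 s.py
```

```text
5.725 [572.8  -8.8 189. ] 0.2843914367258549 [ 7.10984949  1.35166061 -4.71820943] [ 0.34683083 -1.12117725 -0.02125269] 31.484926206366143
-39.922121315867855
[ 19  13  53  12 374] [ 0.99486864  0.10117516 45.312836   18.612299  ]
```

Request:
jog_arm(
  increments=[0,0,3,0,0,0,20,0,0,3,0,0,0,20,0,0,0,0,0,0,20],
)

```text
t: 6.15
ee_pos: [572.9, -8.9, 189.0]
orientation: [2.91, 1.179, 0.007]
ft_force: [7.9, 1.2, -5.2]
width: 31.5
grasp_force: 30.0
```

```bash
python3 s.py
```

```text
6.15 [572.9  -8.9 189. ] 0.2735289093106985 [ 7.88369752  1.16136319 -5.24210888] [ 0.24857052 -1.18282011  0.01830737] 31.514829626185758
-45.904406402895944
[ 19  13  53  13 373] [ 0.993906    0.11023075 45.49866    18.699732  ]
```

Request:
jog_arm(
  increments=[0,0,3,0,0,0,20,0,0,0,0,0,0,20],
)

```text
t: 6.45
ee_pos: [573.0, -8.9, 189.1]
orientation: [2.94, 1.102, 0.007]
ft_force: [7.5, 0.9, -5.1]
width: 31.2
grasp_force: 30.0
```

```bash
python3 s.py
```

```text
6.45 [573.   -8.9 189.1] 0.3028469067066908 [ 7.49845372  0.92961082 -5.12525596] [ 0.2722145  -1.21395169  0.13130389] 31.238295748643004
-48.89833844644588
[ 20  13  52  12 369] [ 0.99491906  0.10067802 45.75068    18.520325  ]
```

Turned 65° without slip, so the worm is at least 1.13. Release, rise and check.

Request:
jog_arm(
  increments=[0,0,0,0,0,0,70,0,0,0,0,0,0,100,0,0,0,0,0,0,100,0,0,0,0,0,-20,100,0,0,0,0,0,-25,100,0,0,0,0,0,-25,100,0,0,0,0,0,-10,100,0,0,0,0,0,0,100,0,0,0,0,0,0,100],
)

```text
t: 7.62
ee_pos: [570.0, -9.1, 267.6]
orientation: [-2.941, -1.103, 0.003]
ft_force: [-0.1, -0.2, 0.0]
width: 87.9
grasp_force: 0.0
```

```bash
python3 - <<'E'
from h import *
o=get_obs(); print(o["t"],o["ee_pos"],o["ft_force"])
im=get_image("wrist"); cv2.imwrite("pics/w3.png",im["pixels"])
im=get_image("top"); W=cloud(im); p=im["pixels"].astype(int)
red=(p[...,2]>110)&(p[...,1]<70)&(p[...,0]<70)&(W[...,2]>100)&(np.abs(W[...,1]-100)<50)&(np.abs(W[...,0]-540)<50)
s=W[red]; t=s[s[:,2]>np.median(s[:,2])-5]; print(len(s),cv2.minAreaRect(t[:,:2].astype(np.float32)),np.median(t[:,2]))
c=(t-t.mean(0)); a=np.radians(16); Y=c[:,:2]@[-np.sin(a),np.cos(a)]; print("slope",np.polyfit(Y,c[:,2],1))
rows([([536.5,109.5,230],tool(16),8),([536.5,109.5,165],tool(16),4)],o)
E
```

```text
7.625 [569.96157152  -9.08609633 267.59236333] [-0.12928302 -0.17370861  0.04440426]
2 ((507.2088928222656, 55.188507080078125), (0.0, 0.0), 0.0) 388.3079944163477
 ** On entry to DLASCL parameter number  4 had an illegal value
  lhs /= scale
Traceback (most recent call last):
numpy.linalg.LinAlgError: SVD did not converge in Linear Least Squares
```

View pics/w3.png

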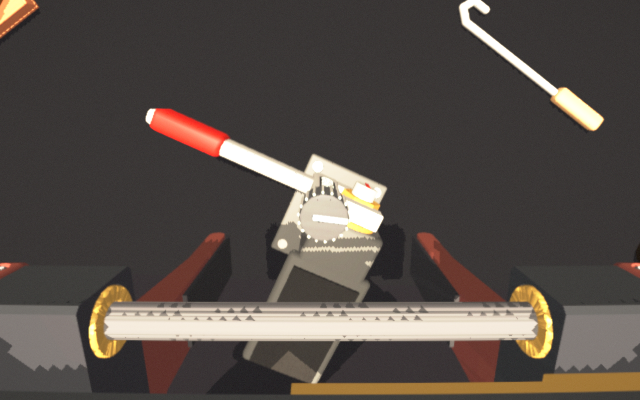

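The line at (313,217)–(348,222) has kept its angle to the tool, so the wheel turned 65° and stayed there. The red grip at (190,132) still looks level. I'll measure it from this view.

```bash
python3 - <<'E'
from h import *
o=get_obs(); im=get_image("wrist"); T=np.eye(4); T[:3,:3]=R.from_rotvec(o["orientation"]).as_matrix(); T[:3,3]=o["ee_pos"]
W=cloud(im,T@np.array(im["tool_from_camera"])); p=im["pixels"].astype(int)
red=(p[...,2]>110)&(p[...,1]<70)&(p[...,0]<70)&(W[...,2]>100)&(np.abs(W[...,1]-100)<60)&(np.abs(W[...,0]-540)<60)&(W[...,2]<180)
s=W[red]; t=s[s[:,2]>np.median(s[:,2])-5]; print(len(s),cv2.minAreaRect(t[:,:2].astype(np.float32)),np.median(t[:,2]))
c=t-t.mean(0); a=np.radians(16); Y=c[:,:2]@[-np.sin(a),np.cos(a)]; print("slope",np.polyfit(Y,c[:,2],1))
rows([([536.5,109.5,230],tool(16),8),([536.5,109.5,160],tool(16),4)],o)
E
```

```text
530 ((537.1337280273438, 102.22767639160156), (18.479284286499023, 56.35395050048828), 16.055681228637695) 145.7556511175419
slope [ 2.91941936e-03 -6.30733327e-14]
-0.0 0.0 -8.1 6.6 -13.9 4.7
-0.0 0.0 -8.1 8.5 -12.8 4.7
-0.0 0.0 -8.1 10.2 -11.5 4.7
-0.0 0.0 -8.1 11.7 -10.0 4.7
-0.0 0.0 -8.1 13.0 -8.2 4.7
-0.0 0.0 -8.1 14.1 -6.3 4.7
-0.0 0.0 -8.1 14.8 -4.2 4.7
-0.0 0.0 -8.1 15.3 -2.1 4.7
-0.0 -0.0 0.0 -0.0 0.0 17.5
-0.0 -0.0 0.0 -0.0 0.0 17.5
-0.0 -0.0 0.0 -0.0 0.0 17.5
-0.0 -0.0 0.0 -0.0 0.0 17.5
```

Request:
jog_arm(
  increments=[0,0,-8.1,6.5,-14,4.5,50,0,0,-8.1,8.5,-13,4.5,0,0,0,-8.1,10,-11.5,4.5,0,0,0,-8.1,11.5,-10,4.5,0,0,0,-8.1,13,-8,4.5,0,0,0,-8.1,14,-6.5,4.5,0,0,0,-8.1,15,-4,5,0,0,0,-8.1,15.5,-2,5,0,0,0,0,0,0,17.5,0,0,0,0,0,0,17.5,0,0,0,0,0,0,17.5,0,0,0,0,0,0,17.5,0],
)

```text
t: 9.28
ee_pos: [536.9, 109.1, 160.1]
orientation: [-1.894, -2.506, 0.001]
ft_force: [-0.9, -1.4, 0.6]
width: 0.4
grasp_force: 0.0
```

Request:
jog_arm(
  increments=[0,0,0,0,0,0,0,0,0,0,0,0,0,0],
)

```text
t: 9.52
ee_pos: [537.4, 109.5, 161.8]
orientation: [1.893, 2.507, 0.0]
ft_force: [0.3, -0.1, -0.6]
width: 0.7
grasp_force: 0.0
```

```bash
python3 - <<'E'
from h import *
o=get_obs(); print(o["t"],o["ee_pos"],o["ft_force"],o["width"])
a=np.radians(16); Yd=np.array([-np.sin(a),np.cos(a),0]); C=np.array([537.5,103.5,133])-150*Yd; C[2]=133
wp=[]
for i,th in enumerate([0,.1,.2,.3,.4,.5,.6]):
    s,h=155,13; y=s*np.cos(th)+h*np.sin(th); z=h*np.cos(th)-s*np.sin(th)
    P=C+y*Yd; P[2]=C[2]+z; wp.append((P,tool(16,-np.degrees(th)),1 if i else 1)); print(P.round(1))
rows(wp,o)
E
```

```text
9.525 [537.36097787 109.46719851 161.83177176] [ 0.32177221 -0.08048442 -0.63170243] 0.6844526352108189
[536.1 108.3 146. ]
[536.  108.8 130.5]
[536.3 107.8 114.9]
[537.  105.3  99.6]
[538.1 101.4  84.6]
[539.6  96.1  70.1]
[541.6  89.3  56.2]
0.0 0.0 -0.1 -0.8 -1.5 15.8
0.0 -5.7 -0.0 0.5 -0.0 15.5
0.0 -5.7 0.0 0.5 0.0 15.5
0.0 -5.7 0.0 0.5 -0.0 15.5
0.0 -5.7 0.0 0.5 0.0 15.5
-0.0 -5.7 -0.0 0.5 0.0 15.5
0.0 -5.7 -0.0 0.5 -0.0 15.5
```

Request:
jog_arm(
  increments=[0,0,0,-1,-1,8,0,0,0,0,0,0,7,0,0,-2.9,0,0.3,0,7.8,0,0,-2.9,0,0.3,0,7.8,0,0,-2.9,0,0.3,0,7.8,0,0,-2.9,0,0.3,0,7.8,0,0,0,0,0,0,0,0],
)

```text
t: 10.4
ee_pos: [536.2, 107.8, 114.9]
orientation: [1.79, 2.376, -0.183]
ft_force: [0.4, -0.6, -0.4]
width: 0.8
grasp_force: 0.0
```

There's almost no force on the tool, so I'll check whether the handle moved with it.

```bash
python3 - <<'E'
from h import *
im=get_image("scene"); cv2.imwrite("pics/s4.png",cv2.resize(im["pixels"][130:290,310:510],(750,600),interpolation=cv2.INTER_CUBIC))
E
```

```text
(no output)
```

View pics/s4.png

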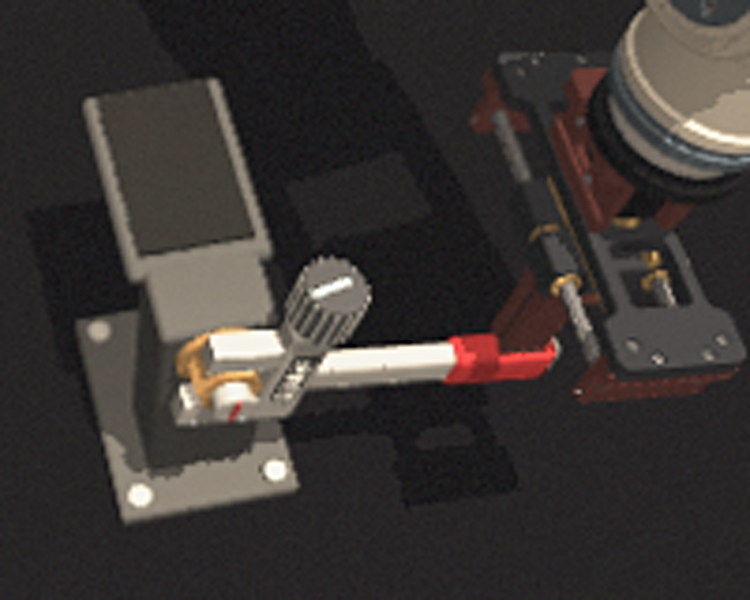

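The wrench has tilted, with the wheel at (327,290). The nut's red line at (236,410) has turned with it and the fingertips rest on the red grip. Carry on.

Request:
jog_arm(
  increments=[0,-2.9,0,0.3,0,7.8,0,0,-2.9,0,0.3,0,7.8,0,0,-2.9,0,0.3,0,7.8,0,0,-2.9,0,0.3,0,7.8,0,0,-2.9,0,0.3,0,7.8,0,0,-2.9,0,0.3,0,7.8,0,0,-2.9,0,0.3,0,7.8,0,0,-2.9,0,0.3,0,7.8,0,0,0,0,0,0,0,0,0,0,0,0,0,0,0],
)

```text
t: 11.7
ee_pos: [542.3, 87.0, 57.3]
orientation: [1.576, 2.087, -0.493]
ft_force: [0.1, 0.7, 0.8]
width: 0.4
grasp_force: 0.0
```

Request:
jog_arm(
  increments=[0,0,0,0,0,-10,0,0,0,0,0,0,-25,0,0,0,0,0,0,-30,0,0,0,0,0,0,-35,0,0,0,0,0,0,-35,0,0,0,0,0,0,-25,0,0,0,0,0,0,0,0,0,0,0,0,0,0,0],
)

```text
t: 12.7
ee_pos: [516.9, 174.5, 188.1]
orientation: [1.574, 2.086, -0.494]
ft_force: [0.4, -0.3, -0.2]
width: 0.5
grasp_force: 0.0
```

```bash
python3 - <<'E'
from h import *
o=get_obs(); print(o["t"],o["ee_pos"],o["ft_force"])
im=get_image("scene"); cv2.imwrite("pics/s5.png",cv2.resize(im["pixels"][130:290,310:510],(750,600),interpolation=cv2.INTER_CUBIC))
W=cloud(im); p=im["pixels"].astype(int)
red=(p[...,2]>110)&(p[...,1]<70)&(p[...,0]<70)&(np.abs(W[...,1]-90)<60)&(np.abs(W[...,0]-540)<60)&(W[...,2]<150)
s=W[red]; print(len(s),np.median(s,0)); u=np.linalg.svd(s-s.mean(0),full_matrices=False)[2][0]; print(u,np.degrees(np.arcsin(abs(u[2]))))
E
```

```text
12.7 [516.91040304 174.46667023 188.14389607] [ 0.41741694 -0.27848448 -0.22961951]
111 [555.95503739  79.01869827  50.39074639]
[ 0.37134621 -0.66376834  0.64924078] 40.48438415667595
```

View pics/s5.png

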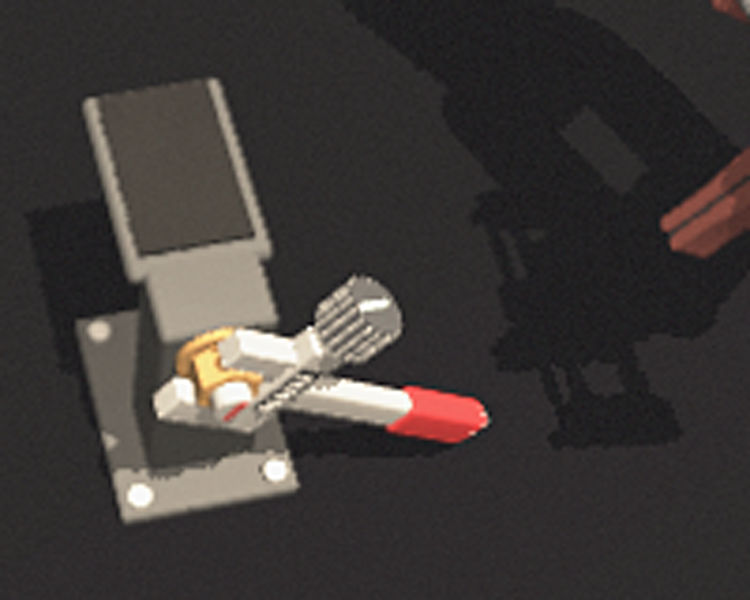

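The handle is down by roughly 35–40°. The nut's red line at (236,411) has turned with it, the jaws fit the nut, and the gripper is clear of everything, so I'm handing in.

```bash
python3 -c "
from workcell import job
print(job.close_job())"
```

```text
the job is handed in; nothing more can be done
None
```

The job is handed in; no verdict was returned. I turned the worm wheel 65° clockwise until the jaws fitted the nut, then pressed the handle down about 35° with the nut turning along with it. The gripper was well clear at the end, and the arm never went near the thumbscrew.

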